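# Load the angled glue brush and hold it ready over the guitar peghead

## Robot

A 7-joint arm with a two-finger parallel gripper is mounted at the origin on the work surface. World frame = base frame: x ahead of the robot, y to its left, z up, the work surface at z = 0. Lengths are in m, angles in rad, forces in N, time in s.
With the tool pointing down it reaches from about 0.4 to 0.85 m from the base axis. Payload 4.5 kg.
Tool frame: the origin (TCP) lies midway between the tips of the shut fingers; the grasp point (between the pads) lies 19 mm behind it; z points along the fingers, y is the line along which they close (so a half turn about z gives the same grasp; the last joint's range is limited). The gripper opens to 88 mm and grips with 3 to 60 N. Pads are 18 mm wide; open, the fingers measure 123 mm over their backs; the gripper's body (75 mm by 187 mm) begins 45 mm behind the grasp point.
Start: joints at [-1.13, 0.689, -0.195, 1.565, 0.157, 0.902, -0.215], TCP at [0.247, 0.574, 0.239] pointing down, gripper open.
Joint ranges: [-3.01, 3.01], [-0.46, 2.08], [-1.47, 1.51], [0.13, 2.56], [-1, 4.14], [0.04, 2.09], [-2.66, 2.66]. Speed limits (rad/s): [2.57, 2.57, 3.14, 3.14, 3.14, 3.14, 3.14].

## Interface

Orientations are given as a unit quaternion [x, y, z, w].
In Python, from plant import r, eyes, finish_job gives the robot as it stands. The module is installed in compiled form; this text tells all that it offers.
- The arm moves only by the tool move_arm, never from a script. Its argument "motion" is a list of rows, each a list of 7 numbers: the shift along the tool's x, y, z in mm, then the turn, a rotation vector about the tool's x, y, z in degrees, then the closure, from 0 (fully open) to 1 (shut). A call has 1 to 5 rows; each row is the pose to reach, as a shift and turn from the pose commanded when the call began, along the tool's axes at that moment; what a row does not reach only later rows make up. A row lasts 1/8 s, in which the tool goes at most 62.5 mm and 10.7 degrees, less where a joint would pass 70% of its speed; a pose out of reach is approached as far as the arm can. A call with a gripper value outside its range is refused whole. The fingers move at their own pace and stop on an object; "newtons" is the grip in N (left out, the last holds). Time passes only in rows, so rows that repeat a pose let the fingers close. It gives the time, the measured TCP pose, the force, the opening and the grip force at its end, in the units of the state.
- r.get_state(): the state, without advancing time (a new reading comes with each control period).
- eyes.snapshot(name): name is "scene" or "top" or "wrist"; returns a dict with "frame" (400x640x3 uint8, red, green, blue), "z_map" (400x640 float32, m along the optical axis (not along the pixel's ray), 0 where there is no reading), "intrinsics" (3x3 intrinsics, pixels), "world_to_cam" (4x4, takes a point from world to camera coordinates). Camera axes: x right, y down, z forward; pixel columns grow to the right and rows downward; lengths in m; the calibration is good to about 2 mm. A picture is of the moment at which its call begins.
- finish_job(): hands the job in; it is judged then, once.
The state is a dict: "clock": time; "q": joint angles; "qd": joint speeds; "joint_torque": joint torques, N m; "tool_pos": TCP position; "eef_rot": TCP orientation; "contact_force": force on the tool from outside, world axes, zero at the start; "moment": the same for the moment, N m; "opening": opening from 0.0 (shut) to 1.0 (fully open); "finger_force": force on a finger pad.
Only numpy, scipy, OpenCV 4.12 (cv2) and the standard library are available. Lean on these libraries where they do the work, as an engineer would, in place of code of your own. Each camera call takes 0.05 s, during which the arm holds its last target. There are 200 camera calls.

## Task

Take the angled glue brush off its wooden rest by the handle, dip its bristles into the low, wide pot until they are wholly below the rim, then carry it to the guitar neck and hold it there, steady and level, with the bristle tip about 5 cm above the middle of the peghead (the broad end with six holes). Keep the handle level all the way, be gentle in the pot, do not let the brush touch the neck, do not push the pot about, and leave the tall jar and the other things on the bench alone. Finish while still holding the brush in the air: do not put it down or let go.

Things in the scene. Friction and masses are not known exactly. Their poses are not given: they have to be found in the camera images.
- brush_handle (a point): centre of the brush's straight wooden handle: a square bar 180 mm long, 16 x 16 mm, lying level on the rest about 103 mm above the bench. Axes: x along the handle towards the head, z up when the brush is level. The brush balances about 20 mm ahead of this point
- brush_tip (a point): lower end of the bristles, on their axis: in the brush's axes 120 mm ahead (x) of the handle's centre and 80 mm below it; same axes as brush_handle
- brush: the whole angled brush, 50 to 80 g; origin and axes as brush_handle. At the +x end of the handle a thin steel shank bends down to the bristle head, which points straight down, 120 mm along x from the origin. The head is 15 mm in diameter; the bristles are stiff and 25 mm long
- rest: fixed dark wooden rest under the brush; origin on the bench under its centre, x along the brush handle. Base 150 x 60 x 12 mm; posts 12 mm thick (along x), 44 mm wide, at x = -60 and +60 mm, each with an open-topped notch 20 mm wide, its floor 95 mm and its prongs 109 mm above the bench. The 108 mm between the posts are free for gripping; lift the brush straight up
- pot: the low, wide white pot, open and standing loose on the bench: straight-sided, 92 mm outer diameter, 60 mm high, wall 4 mm, inner floor 5 mm up; two black loop handles stick out 34 mm on opposite sides, 51 mm up. Origin at the centre of its underside, z up; 350 g. It and the tall jar may each stand in either of two places
- jar: tall, narrow white open jar, not to be used: 58 mm diameter, 105 mm high; loose; origin at the centre of its underside
- neck: guitar neck of pale wood, fixed to the bench: broad peghead 76 mm wide (x) and 170 mm long (y) with six 10 mm holes in two rows, then a shaft 50 mm wide towards +y that ends in a heel block 485 mm from the peghead's middle; origin on the bench under the middle of the peghead; nothing of it is higher than 65 mm above the bench
- peghead (a point): middle of the peghead's flat upper face, 62 mm above the bench; y along the neck towards the heel, z up
- tin: closed round tin, 70 mm diameter, 50 mm high; bystander; origin under its centre
- cork_block: cork sanding block, 70 x 110 x 35 mm; bystander; origin under its centre
- screwdriver: screwdriver lying on the bench near the robot; bystander; x towards its tip
- bridge_blank: flat dark wooden bar, 35 x 160 x 12 mm; bystander; origin under its centre
- mallet: mallet lying on the bench, rubber head 60 mm diameter and 90 mm long, handle 200 mm; bystander; origin under the head
- wire_coil: flat brass ring, 60 mm outer diameter, 12 mm high; bystander; origin under its centre
Mind the look-alikes: they are no part of the job. Of the things like the rest, leave any that is blue, green or yellow; of the rest the larger one is meant.

How it is judged:
By the outcome, as a careful person would: the job done as asked, in the order asked, and still so for the second after the job is handed in, while the arm keeps its last pose, push and grip.
It also fails if it takes over 45 s, if anything falls off the work surface, if the arm or the gripper's body presses on something with over 40 N, if the wrist force passes 120 N, or if a joint passes its speed limit or range.

## Working session

There is one attempt and no reset: what is moved stays moved. The work goes in short steps, Python scripts to look and compute and a tool call to move; the robot and the scene stay as the last step left them, time stands still between calls to the robot, and variables do not carry over. Pictures are saved under pics/ and viewed, at most 10 in all, crops included, and the job is handed in when it is done.

Besides the shell and the picture viewer there is one more tool, called after ">>>" as name(argument=value, ...), one argument or row to a line, values as JSON. move_arm: Moves the arm, as the interface text tells. Its arguments: {"type":"object","properties":{"motion":{"type":"array","items":{"type":"array","items":{"type":"number"}}},"newtons":{"type":"number"}},"required":["motion"]}

```bash
mkdir -p pics; cat > h.py <<'E'
import numpy as np, cv2
from plant import r, eyes, finish_job
from scipy.spatial.transform import Rotation as R
def snap(n,f):
    s=eyes.snapshot(n); np.savez(f'{f}.npz',**s)
    cv2.imwrite(f'pics/{f}.png',s['frame'][:,:,::-1]); return s
def cloud(s):
    z=s['z_map']; K=s['intrinsics']; v,u=np.indices(z.shape)
    p=np.stack([(u-K[0,2])/K[0,0]*z,(v-K[1,2])/K[1,1]*z,z,np.ones_like(z)],-1)
    w=(p@np.linalg.inv(s['world_to_cam']).T)[...,:3]; w[z==0]=np.nan; return w
def load(f): return dict(np.load(f'{f}.npz'))
E
python3 -c "
from h import *
snap('scene','scene1');s=snap('top','top1');w=cloud(s)
print(r.get_state())
for c in (0,320,639):
  for v in (0,200,399): print(v,c,w[v,c])
"
```

```text
{'clock': 0.1, 'q': array([-1.13022441,  0.68993824, -0.19449099,  1.56625823,  0.15730209,
        0.90249148, -0.215125  ]), 'qd': array([-1.40874452e-03, -2.63014147e-03, -1.35845502e-03, -2.20163014e-03,
       -5.19796564e-05, -1.56598986e-03,  3.32771876e-04]), 'joint_torque': array([-3.08410556e-03, -5.28500569e+01, -1.27181388e+00, -1.53839153e+01,
       -5.26594219e-02,  2.01462208e-03,  2.19102594e-05]), 'tool_pos': array([0.24710482, 0.57344457, 0.23796085]), 'eef_rot': array([ 2.01970712e-01,  9.79391190e-01, -8.46760381e-04, -1.03034448e-04]), 'contact_force': array([ 0.75430694, -0.46281283,  0.52654178]), 'moment': array([ 0.00983546, -0.01998922, -0.0481995 ]), 'finger_force': 0.0, 'opening': 1.0000398623826623}
0 0 [ 1.62888476  1.79486608 -0.6128787 ]
200 0 [ 0.52813213  1.40570442 -0.47120463]
399 0 [-0.34290427  1.33625259 -0.70772938]
0 320 [ 1.92291721  0.09966918 -0.75399921]
200 320 [ 5.63769904e-01 -1.98349004e-02 -4.46135816e-04]
399 320 [-0.06518413 -0.08245277  0.01260257]
0 639 [ 1.94208531 -1.57285282 -0.54248503]
200 639 [ 0.91700424 -1.65509537 -0.74683272]
399 639 [ 0.00772723 -1.23030383 -0.22646656]
```

View pics/top1.png

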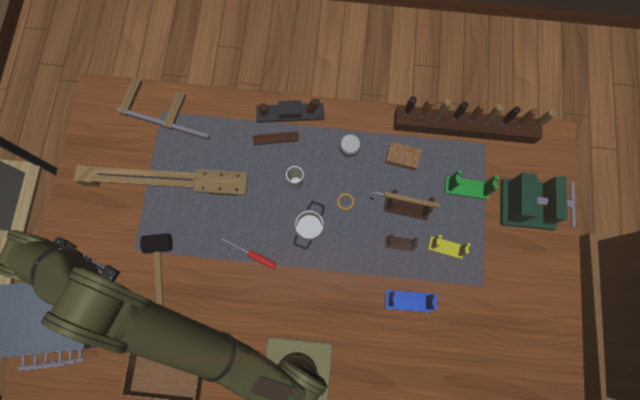

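View pics/scene1.png

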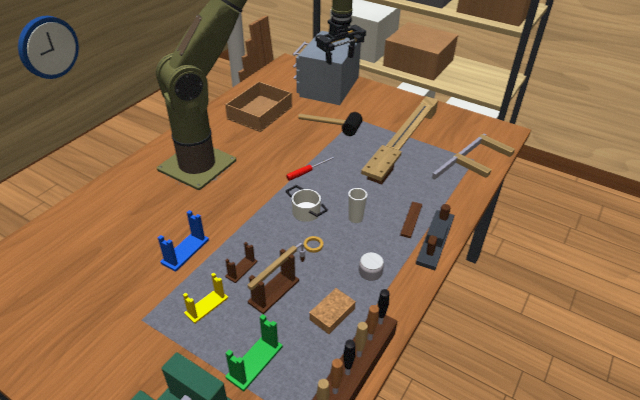

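Top view: dark rests at (410,207), carrying the brush, and (401,242), which is smaller and empty. The blue, green and yellow ones at (411,301), (471,187) and (449,247) are look-alikes. The larger dark rest with the brush fits the description. The low pot with loop handles is at (309,226), the tall jar at (295,175), and the peghead at (220,182). Next: confirm in a crop and measure.

```bash
python3 -c "
from h import *
s=load('top1');w=cloud(s);f=s['frame'][:,:,::-1]
cv2.imwrite('pics/c1.png',cv2.resize(f[150:270,280:460],None,fx=4.4,fy=4.4,interpolation=cv2.INTER_CUBIC))
s2=load('scene1');w2=cloud(s2)
for nm,W in (('top',w),('scene',w2)):
  def box(x0,x1,y0,y1,z0,z1): return (W[...,0]>x0)&(W[...,0]<x1)&(W[...,1]>y0)&(W[...,1]<y1)&(W[...,2]>z0)&(W[...,2]<z1)
  print(nm)
  def rep(n,c,z0,z1,rad=.1):
    x,y=c; m=box(x-rad,x+rad,y-rad,y+rad,z0,z1); p=W[m]
    if len(p)<5: print(n,len(p));return
    mm=p[:,:2].mean(0); u,sv,vt=np.linalg.svd(p[:,:2]-mm,full_matrices=False); t=(p[:,:2]-mm)@vt.T
    print(n,len(p),'mean',p.mean(0).round(4),'min',p.min(0).round(3),'max',p.max(0).round(3),'ax',vt[0].round(3),'ext',t.min(0).round(3),t.max(0).round(3), cv2.minEnclosingCircle(p[:,:2].astype(np.float32)))
  c=lambda u,v: w[v,u,:2]
  for n,q in dict(brush=(410,200),head=(378,195),pot=(309,226),jar=(295,175),peg=(222,183)).items(): print(n,w[q[1],q[0]].round(3))
  rep('handle',c(412,199),.1,.13,.14)
  rep('pot',c(309,226),.052,.07,.1)
  rep('jar',c(295,175),.095,.12,.07)
  rep('peg',c(222,183),.05,.075,.12)
"
```

```text
top
brush [ 0.566 -0.304  0.112]
head [ 0.602 -0.216  0.001]
pot [0.469 0.008 0.005]
jar [0.638 0.074 0.019]
peg [0.572 0.307 0.063]
handle 400 mean [ 0.5703 -0.3077  0.1096] min [ 0.54  -0.449  0.1  ] max [ 0.678 -0.195  0.12 ] ax [0.071 0.998] ext [-0.135 -0.026] [0.113 0.117] ((0.6303596496582031, -0.3221853971481323), 0.13547389209270477)
pot 240 mean [0.4645 0.008  0.0571] min [ 0.383 -0.037  0.052] max [0.545 0.053 0.069] ax [-0.964  0.265] ext [-0.08  -0.045] [0.08  0.045] ((0.46481332182884216, 0.0070713115856051445), 0.0818471610546112)
jar 88 mean [0.6159 0.0698 0.1028] min [0.588 0.042 0.095] max [0.643 0.098 0.111] ax [-0.972 -0.236] ext [-0.028 -0.029] [0.029 0.027] ((0.6153734922409058, 0.0705001950263977), 0.028853198513388634)
peg 1295 mean [0.5761 0.3235 0.0614] min [0.536 0.227 0.05 ] max [0.618 0.427 0.071] ax [ 0.043 -0.999] ext [-0.104 -0.038] [0.096 0.041] ((0.5762758255004883, 0.325967401266098), 0.10428418964147568)
scene
brush [ 0.566 -0.304  0.112]
head [ 0.602 -0.216  0.001]
pot [0.469 0.008 0.005]
jar [0.638 0.074 0.019]
peg [0.572 0.307 0.063]
handle 547 mean [ 0.5717 -0.3147  0.1092] min [ 0.54  -0.449  0.1  ] max [ 0.671 -0.195  0.117] ax [-0.088 -0.996] ext [-0.12  -0.027] [0.127 0.111] ((0.6261588335037231, -0.3223981261253357), 0.13476352393627167)
pot 281 mean [0.4694 0.0044 0.0573] min [ 0.385 -0.04   0.052] max [0.55  0.055 0.066] ax [ 0.933 -0.361] ext [-0.086 -0.047] [0.078 0.045] ((0.4671790301799774, 0.006912051700055599), 0.08275368064641953)
jar 129 mean [0.616  0.0698 0.1025] min [0.587 0.038 0.095] max [0.645 0.102 0.109] ax [ 0.466 -0.885] ext [-0.03  -0.027] [0.033 0.029] ((0.6166083216667175, 0.0691630095243454), 0.03254931792616844)
peg 835 mean [0.5792 0.3148 0.0621] min [0.536 0.223 0.05 ] max [0.621 0.427 0.071] ax [ 0.043 -0.999] ext [-0.113 -0.04 ] [0.091 0.041] ((0.5752589702606201, 0.32324379682540894), 0.1044490784406662)
```

View pics/c1.png

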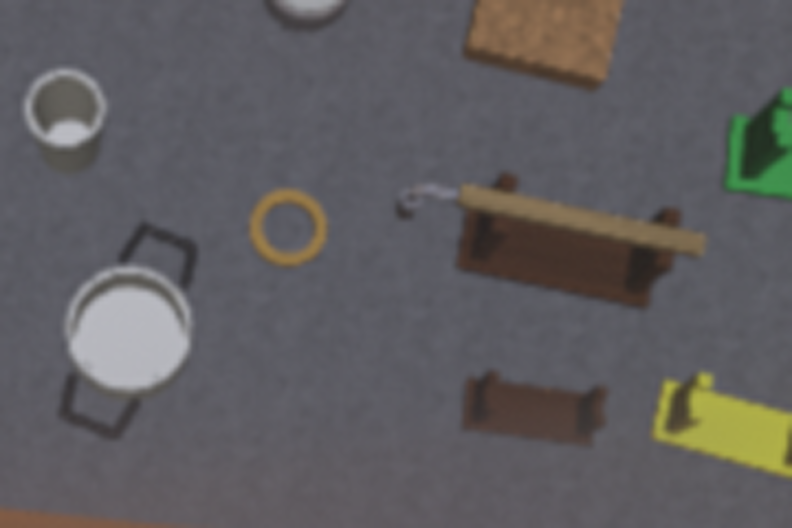

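The crop confirms it: the larger dark rest holds the brush, with its head towards the pot at crop (405,203). The pot has two loop handles and the jar stands apart from it. Now precise axes.

```bash
python3 -c "
from h import *
P=[];G=[]
for n in('top1','scene1'):
  s=load(n);W=cloud(s);h=cv2.cvtColor(s['frame'],cv2.COLOR_RGB2HSV).astype(int)
  m=(W[...,2]>.104)&(W[...,2]<.117)&(W[...,0]>.5)&(W[...,0]<.64)&(W[...,1]>-.5)&(W[...,1]<-.15)&(h[...,2]>95)&(h[...,1]>60)
  p=W[m];c,sz,a=cv2.minAreaRect(p[:,:2].astype(np.float32));print(n,len(p),p.mean(0),c,sz,a, 'z',np.median(p[:,2]))
  m=(W[...,2]>.055)&(W[...,2]<.068)&(W[...,0]>.5)&(W[...,0]<.65)&(W[...,1]>.2)&(W[...,1]<.5)
  p=W[m]
  for y in np.arange(.22,.44,.02):
    q=p[abs(p[:,1]-y)<.01]
    if len(q):print(round(y,2),len(q),q.min(0).round(3),q.max(0).round(3))
  m=(W[...,2]>.056)&(W[...,2]<.064)&(abs(W[...,0]-.467)<.06)&(abs(W[...,1]-.007)<.05)
  p=W[m];print('pot',cv2.fitEllipse(p[:,:2].astype(np.float32)))
print(R.from_quat(r.get_state()['eef_rot']).as_matrix().round(3))
"
```

```text
top1 249 [ 0.56981126 -0.31012837  0.11104204] (0.5787813067436218, -0.34701472520828247) (0.06921100616455078, 0.24855418503284454) 13.010173797607422 z 0.11104227444632686
0.22 13 [0.543 0.227 0.056] [0.593 0.23  0.067]
0.24 131 [0.542 0.23  0.055] [0.618 0.25  0.067]
0.26 123 [0.543 0.25  0.055] [0.617 0.27  0.068]
0.28 132 [0.539 0.271 0.056] [0.618 0.29  0.068]
0.3 132 [0.54  0.29  0.056] [0.617 0.31  0.067]
0.32 119 [0.539 0.31  0.055] [0.617 0.33  0.067]
0.34 135 [0.538 0.33  0.055] [0.616 0.35  0.068]
0.36 124 [0.537 0.35  0.055] [0.613 0.37  0.067]
0.38 134 [0.536 0.37  0.055] [0.614 0.39  0.067]
0.4 109 [0.537 0.39  0.056] [0.613 0.41  0.068]
0.42 85 [0.548 0.41  0.056] [0.598 0.43  0.068]
pot ((0.46730852127075195, 0.007144940085709095), (0.08375463634729385, 0.10706162452697754), 57.45316696166992)
scene1 369 [ 0.57107179 -0.31612111  0.11065447] (0.5763845443725586, -0.3466353416442871) (0.07925587892532349, 0.24845929443836212) 12.020923614501953 z 0.11075549381657512
0.22 29 [0.545 0.224 0.056] [0.615 0.23  0.067]
0.24 94 [0.541 0.23  0.055] [0.619 0.25  0.068]
0.26 86 [0.541 0.25  0.055] [0.619 0.27  0.068]
0.28 71 [0.54  0.27  0.058] [0.621 0.29  0.068]
0.3 84 [0.54  0.29  0.056] [0.617 0.31  0.068]
0.32 79 [0.54  0.311 0.056] [0.616 0.33  0.068]
0.34 72 [0.537 0.33  0.055] [0.616 0.35  0.068]
0.36 69 [0.537 0.35  0.057] [0.614 0.37  0.068]
0.38 83 [0.536 0.37  0.055] [0.614 0.39  0.068]
0.4 51 [0.538 0.391 0.059] [0.61  0.409 0.068]
0.42 46 [0.548 0.41  0.056] [0.599 0.43  0.068]
pot ((0.46690335869789124, 0.005872185342013836), (0.08626856654882431, 0.10060019046068192), 64.94208526611328)
[[-0.918  0.396 -0.001]
 [ 0.396  0.918 -0.002]
 [-0.    -0.002 -1.   ]]
```

```bash
python3 -c "
from h import *
s=load('top1');K=s['intrinsics'];C=np.linalg.inv(s['world_to_cam'])
def pz(u,v,z):
  d=C[:3,:3]@np.linalg.inv(K)@[u,v,1];o=C[:3,3];return o+d*(z-o[2])/d[2]
# top face of handle
a=pz(280+461/4.4,150+193/4.4,.111);b=pz(280+704/4.4,150+240/4.4,.111)
d=(a-b);print(a,b,np.linalg.norm(d),(a+b)/2,np.degrees(np.arctan2(d[1],d[0])))
W=cloud(s);m=(W[...,2]>.108)&(W[...,2]<.115);m[:188]=0;m[212:]=0;m[:,:383]=0;m[:,444:]=0
p=W[m];mu=p[:,:2].mean(0);u,sv,vt=np.linalg.svd(p[:,:2]-mu,full_matrices=False);t=(p[:,:2]-mu)@vt.T
print(len(p),mu,vt[0],t.min(0),t.max(0), 'mid',mu+vt[0]*(t[:,0].min()+t[:,0].max())/2,np.degrees(np.arctan2(*vt[0][::-1])))
print(pz(280+407/4.4,150+203/4.4,.045))
"
```

```text
[ 0.57824202 -0.22288777  0.111     ] [ 0.56173759 -0.39920312  0.111     ] 0.17708613200003376 [ 0.5699898  -0.31104545  0.111     ] 84.65227203539457
253 [ 0.56920006 -0.31012036] [0.10949074 0.99398782] [-0.08901382 -0.02136603] [0.09340757 0.02300294] mid [ 0.5694406 -0.3079367] 83.71404020790597
[ 0.58416688 -0.19229982  0.045     ]
```

```bash
cat >> h.py <<'E'
def plan(waypts):
    """waypts: (x,y,z,yaw of tool x deg); prints shift mm & rotvec deg in the tool frame now"""
    s=r.get_state();p=s['tool_pos'];Q=R.from_quat(s['eef_rot'])
    print('t',s['clock'].round(2) if hasattr(s['clock'],'round') else s['clock'],'pos',p.round(4),'yaw',np.degrees(np.arctan2(*Q.as_matrix()[1::-1,0])).round(2),'F',s['contact_force'].round(2),'open',round(s['opening'],3),'grip',round(s['finger_force'],2))
    for x,y,z,a in waypts:
        a=np.radians(a);T=R.from_matrix(np.array([[np.cos(a),np.sin(a),0],[np.sin(a),-np.cos(a),0],[0,0,-1]]))
        print((Q.inv().apply(np.array([x,y,z])-p)*1e3).round(1),np.degrees((Q.inv()*T).as_rotvec()).round(2))
E
python3 -c "
from h import *
a=np.array([.247,.5735,.238,156.7]);b=np.array([.5718,-.290,.20,84.3])
plan([a+(b-a)*k/3 for k in (1,2,3)])"
```

```text
t 0.1 pos [0.2471 0.5734 0.238 ] yaw 156.7 F [ 0.75 -0.46  0.53] open 1.0 grip 0.0
[-213.2 -221.5   13. ] [-0.09  0.03 24.13]
[-426.5 -443.    26.1] [-0.09  0.05 48.26]
[-639.8 -664.5   39.2] [-8.00e-02  7.00e-02  7.24e+01]
```

>>> move_arm(
  motion=[
    [-43,-44,3,0,0,5],
    [-86,-89,5,0,0,10],
    [-128,-133,8,0,0,15],
    [-171,-177,10,0,0,20],
    [-213,-221,13,0,0,24],
  ],
)

```text
invalid input at $.motion[0]: expected 7 numbers
```

```bash
python3 -c "
from h import *
plan([(.463,-.003,.212,108.4),(.5718,-.290,.2,84.3)])"
```

```text
t 0.1 pos [0.2471 0.5734 0.238 ] yaw 156.7 F [ 0.75 -0.46  0.53] open 1.0 grip 0.0
[-426.3 -444.    26.8] [-0.09  0.05 48.3 ]
[-639.8 -664.5   39.2] [-8.00e-02  7.00e-02  7.24e+01]
```

>>> move_arm(
  motion=[
    [-43,-44,3,0,0,5,0],
    [-86,-89,5,0,0,10,0],
    [-128,-133,8,0,0,15,0],
    [-171,-177,10,0,0,20,0],
    [-213,-221,13,0,0,24,0],
  ],
)

```text
clock: 0.72
tool_pos: [0.356, 0.2849, 0.2257]
eef_rot: [0.402, 0.916, 0.0, 0.0]
contact_force: [1.3, 0.2, 0.3]
opening: 1.001
finger_force: 0.0
```

```bash
python3 -c "
from h import *
plan([(.463,-.003,.212,108.4),(.5718,-.290,.2,84.3)])"
```

```text
t 0.725 pos [0.356  0.2849 0.2257] yaw 132.56 F [1.34 0.22 0.32] open 1.001 grip 0.0
[-284.4 -115.9   13.7] [2.000e-02 1.000e-02 2.416e+01]
[-569.4 -229.8   25.7] [2.000e-02 1.000e-02 4.826e+01]
```

>>> move_arm(
  motion=[
    [-57,-23,3,0,0,5,0],
    [-114,-46,6,0,0,10,0],
    [-171,-70,8,0,0,15,0],
    [-228,-93,11,0,0,20,0],
    [-284,-116,14,0,0,24,0],
  ],
)

```text
clock: 1.35
tool_pos: [0.4633, -0.0025, 0.2115]
eef_rot: [0.584, 0.812, 0.0, -0.0]
contact_force: [0.4, 0.5, 0.5]
opening: 0.998
finger_force: 0.0
```

```bash
python3 -c "
from h import *
plan([(.5718,-.290,.2,84.3)])"
```

```text
t 1.35 pos [ 0.4633 -0.0025  0.2115] yaw 108.56 F [0.4  0.46 0.5 ] open 0.998 grip 0.0
[-307.1   11.3   11.5] [ 1.000e-02 -2.000e-02  2.426e+01]
```

>>> move_arm(
  motion=[
    [-61,2,2,0,0,5,0],
    [-122,4,4,0,0,10,0],
    [-184,7,7,0,0,15,0],
    [-246,9,9,0,0,20,0],
    [-307,11,11.5,0,0,24.3,0],
  ],
)

```text
clock: 1.98
tool_pos: [0.5719, -0.2897, 0.1998]
eef_rot: [0.742, 0.671, 0.0, -0.0]
contact_force: [0.5, 0.2, -0.7]
opening: 0.999
finger_force: 0.0
```

```bash
python3 -c "
from h import *
s=snap('wrist','wr1')
plan([(.5718,-.290,.084,84.3)])
W=cloud(s);h=cv2.cvtColor(s['frame'],cv2.COLOR_RGB2HSV)
m=(W[...,2]>.107)&(W[...,2]<.116)&(W[...,0]>.53)&(W[...,0]<.61)&(W[...,1]<-.18)&(W[...,1]>-.45)&(h[...,2]>95)
p=W[m];mu=p[:,:2].mean(0);u,sv,vt=np.linalg.svd(p[:,:2]-mu,full_matrices=False);t=(p[:,:2]-mu)@vt.T
print(len(p),mu,vt[0],np.percentile(t,[1,99],axis=0),np.degrees(np.arctan2(*vt[0][::-1])))
"
```

```text
t 2.025 pos [ 0.5728 -0.3005  0.1997] yaw 83.62 F [ 4.66 -7.9   1.15] open 0.999 grip 0.0
[ 11.4  -2.6 115.6] [ 0.22  0.51 -0.68]
4282 [ 0.5706583  -0.29442326] [-0.11153692 -0.99376029] [[-0.07394672 -0.02094912]
 [ 0.08667207  0.02049401]] -96.4039201408299
```

View pics/wr1.png

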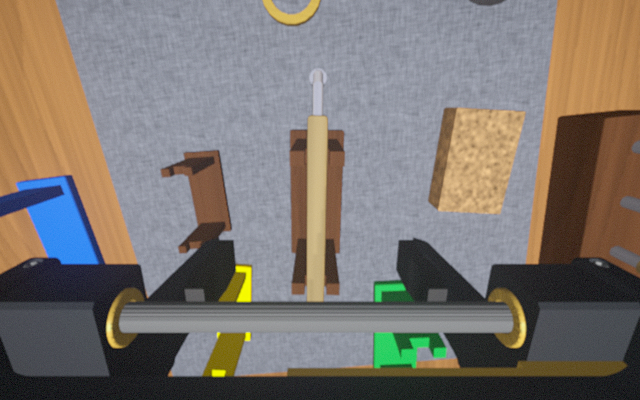

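The wrist view shows the handle (column 317, rows 115–300) centred between the fingers and pointing straight up the picture. The head is at (318,77), and the rest posts lie ahead and behind. I'll settle before going down.

>>> move_arm(
  motion=[
    [0,0,0,0,0,0,0],
    [0,0,0,0,0,0,0],
  ],
)

```text
clock: 2.28
tool_pos: [0.5713, -0.286, 0.1997]
eef_rot: [0.74, 0.672, 0.0, -0.001]
contact_force: [-1.2, 0.6, -0.1]
opening: 1.003
finger_force: 0.0
```

```bash
python3 -c "
from h import *
s=snap('wrist','wr2')
plan([(.5715,-.290,.084,84)])
W=cloud(s);h=cv2.cvtColor(s['frame'],cv2.COLOR_RGB2HSV)
m=(W[...,2]>.107)&(W[...,2]<.116)&(W[...,0]>.53)&(W[...,0]<.61)&(W[...,1]<-.18)&(W[...,1]>-.36)&(h[...,2]>115)&(h[...,1]>60)
p=W[m];mu=p[:,:2].mean(0);u,sv,vt=np.linalg.svd(p[:,:2]-mu,full_matrices=False);t=(p[:,:2]-mu)@vt.T
print(len(p),mu,vt[0],np.percentile(t,[0,1,50,99,100],axis=0),np.degrees(np.arctan2(*vt[0][::-1])))
"
```

```text
t 2.325 pos [ 0.5715 -0.2857  0.2   ] yaw 84.54 F [-0.78 -0.95 -0.13] open 0.999 grip 0.0
[ -4.5   0.5 115.9] [-0.06 -0.11  0.54]
3481 [ 0.57241553 -0.28008764] [-0.11375885 -0.99350839] [[-6.10616791e-02 -2.10441091e-02]
 [-5.97848871e-02 -1.93811855e-02]
 [-8.26072896e-03 -1.68254139e-05]
 [ 7.85439459e-02  1.97511452e-02]
 [ 8.09170219e-02  2.16750421e-02]] -96.53204251610846
```

>>> move_arm(
  motion=[
    [-3.5,0,30,0,0,0.8,0],
    [-3.5,0,60,0,0,0.8,0],
    [-3.5,0,90,0,0,0.8,0],
    [-3.5,0,116,0,0,0.8,0],
    [-3.5,0,116,0,0,0.8,0],
  ],
  newtons=20,
)

```text
clock: 2.95
tool_pos: [0.57, -0.2888, 0.0827]
eef_rot: [0.745, 0.667, -0.001, -0.002]
contact_force: [0.6, 0.4, 0.0]
opening: 1.0
finger_force: 0.0
```

```bash
python3 -c "
from h import *
plan([(.5713,-.289,.084,83.7)])"
```

```text
t 2.95 pos [ 0.57   -0.2888  0.0827] yaw 83.73 F [0.65 0.41 0.04] open 1.0 grip 0.0
[-0.   1.3 -1.4] [-0.24 -0.14  0.03]
```

>>> move_arm(
  motion=[
    [0,1,0,0,0,0,0.3],
    [0,1,0,0,0,0,0.6],
    [0,1,0,0,0,0,1],
    [0,1,0,0,0,0,1],
    [0,1,0,0,0,0,1],
  ],
  newtons=25,
)

```text
clock: 3.58
tool_pos: [0.5723, -0.2915, 0.0843]
eef_rot: [0.746, 0.666, 0.0, 0.0]
contact_force: [0.5, 0.2, -0.2]
opening: 0.459
finger_force: 0.0
```

>>> move_arm(
  motion=[
    [0,0,0,0,0,0,1],
    [0,0,0,0,0,0,1],
    [0,0,0,0,0,0,1],
  ],
)

```text
clock: 3.95
tool_pos: [0.5722, -0.2915, 0.0841]
eef_rot: [0.746, 0.666, 0.0, -0.0]
contact_force: [0.4, -1.3, -0.4]
opening: 0.178
finger_force: 25.0
```

```bash
python3 -c "
from h import *
plan([(.5713,-.289,.084,83.7)])"
```

```text
t 3.95 pos [ 0.5722 -0.2915  0.0841] yaw 83.59 F [ 0.35 -1.27 -0.36] open 0.178 grip 25.0
[ 2.3 -1.2  0.1] [-0.   -0.01 -0.11]
```

>>> move_arm(
  motion=[
    [0,0,-12,0,0,0,1],
    [0,0,-35,0,0,0,1],
    [0,0,-70,0,0,0,1],
    [0,0,-105,0,0,0,1],
    [0,0,-130,0,0,0,1],
  ],
)

```text
clock: 4.58
tool_pos: [0.5727, -0.2918, 0.2168]
eef_rot: [0.746, 0.666, 0.001, 0.001]
contact_force: [0.6, 0.4, -0.1]
opening: 0.176
finger_force: 25.0
```

>>> move_arm(
  motion=[
    [0,0,0,0,0,0,1],
    [0,0,0,0,0,0,1],
    [0,0,0,0,0,0,1],
  ],
)

```text
clock: 4.95
tool_pos: [0.5714, -0.291, 0.2127]
eef_rot: [0.745, 0.667, -0.001, -0.001]
contact_force: [0.8, 0.4, -0.6]
opening: 0.179
finger_force: 25.0
```

```bash
python3 -c "
from h import *
snap('wrist','wr3');s=snap('scene','scene3')
f=s['frame'][:,:,::-1]
cv2.imwrite('pics/c3.png',cv2.resize(f[120:320,180:400],None,fx=3,fy=3,interpolation=cv2.INTER_CUBIC))
plan([(.445,-.1,.21,83.7)])"
```

```text
t 5.05 pos [ 0.5717 -0.2912  0.213 ] yaw 83.59 F [-0.3  -0.15 -0.56] open 0.177 grip 25.0
[ 175.9 -147.2    3.4] [-0.12 -0.04 -0.11]
```

View pics/wr3.png

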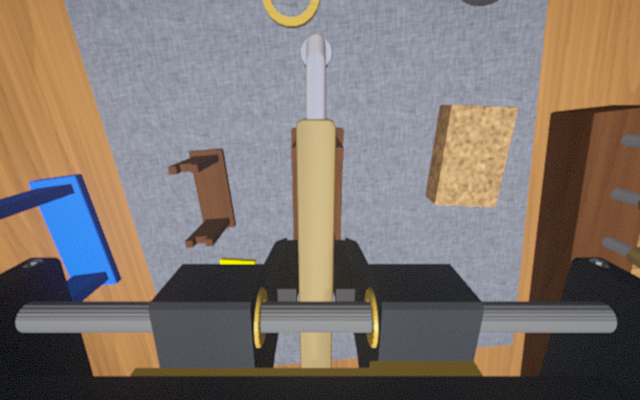

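View pics/c3.png

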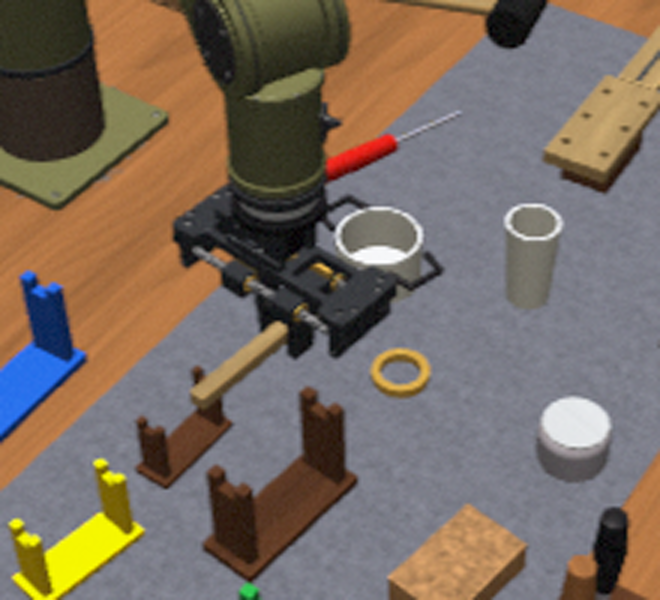

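The brush is in the grip and clear of the rest. In the wrist view the handle runs along column 317 and its front end is at row 120. Next: measure where it sits in the tool frame, and its tilt.

```bash
cat >> h.py <<'E'
def brush(s):
    st=r.get_state();W=cloud(s);h=cv2.cvtColor(s['frame'],cv2.COLOR_RGB2HSV)
    T=R.from_quat(st['eef_rot']).inv().apply((W-st['tool_pos']).reshape(-1,3)).reshape(W.shape)
    m=(abs(T[...,1])<.009)&(T[...,2]<-.005)&(T[...,2]>-.045)&(T[...,0]>.02)&(h[...,1]>60)&(h[...,2]>90)
    p=T[m];end=np.percentile(p[:,0],99.5)
    c=np.polyfit(p[:,0],p[:,2],1);d=np.polyfit(p[:,0],p[:,1],1)
    print('n',len(p),'handle end x',end.round(4),'top z slope deg',np.degrees(c[0]).round(2),'top z at 0',c[1].round(4),'yaw',np.degrees(d[0]).round(2),'y at end',np.polyval(d,end).round(4))
    q=T[(abs(T[...,1])<.015)&(T[...,0]>.09)&(T[...,0]<.13)&(T[...,2]>-.01)&(T[...,2]<.09)]
    print('head',len(q),np.percentile(q,[2,50,98],axis=0).round(4))
E
python3 -c "
from h import *
brush(load('wr3'))"
```

```text
n 4674 handle end x 0.0728 top z slope deg 0.27 top z at 0 -0.0261 yaw -0.02 y at end -0.0011
head 351 [[ 0.0982 -0.0083 -0.0097]
 [ 0.1037 -0.0013  0.0162]
 [ 0.1082  0.0059  0.0251]]
```

```bash
python3 -c "
from h import *
plan([(.4565,-.096,.205,83.6)])"
```

```text
t 5.05 pos [ 0.5717 -0.2912  0.213 ] yaw 83.59 F [-0.3  -0.15 -0.56] open 0.177 grip 25.0
[ 181.2 -136.2    8.4] [-0.12 -0.04 -0.01]
```

>>> move_arm(
  motion=[
    [18,-14,1,0,0,0,1],
    [50,-37,3,0,0,0,1],
    [85,-64,5,0,0,0,1],
    [120,-90,6,0,0,0,1],
    [150,-113,7,0,0,0,1],
  ],
)

```text
clock: 5.68
tool_pos: [0.4757, -0.1283, 0.2068]
eef_rot: [0.745, 0.667, -0.0, -0.0]
contact_force: [-0.1, 0.2, -0.9]
opening: 0.175
finger_force: 25.0
```

>>> move_arm(
  motion=[
    [20,-15,1,0,0,0,1],
    [31,-23,1,0,0,0,1],
    [31,-23,1,0,0,0,1],
    [31,-23,1,0,0,0,1],
  ],
)

```text
clock: 6.18
tool_pos: [0.4581, -0.0975, 0.2062]
eef_rot: [0.746, 0.666, 0.0, 0.001]
contact_force: [0.0, -0.3, -0.8]
opening: 0.174
finger_force: 25.0
```

```bash
python3 -c "
from h import *
s=snap('wrist','wr4');W=cloud(s);brush(s)
m=(W[...,2]>.056)&(W[...,2]<.066)&(abs(W[...,0]-.467)<.056)&(abs(W[...,1]-.007)<.05)
p=W[m];print(len(p),p.min(0),p.max(0),cv2.minEnclosingCircle(p[:,:2].astype(np.float32)))
plan([(.4565,-.096,.082,83.6)])"
```

```text
n 4579 handle end x 0.0727 top z slope deg 0.2 top z at 0 -0.0264 yaw -0.02 y at end -0.0008
head 345 [[ 0.0981 -0.008  -0.0097]
 [ 0.1038 -0.0006  0.0159]
 [ 0.1081  0.0062  0.0249]]
1443 [ 0.41488281 -0.03351371  0.0560628 ] [0.52244704 0.05578695 0.06251913] ((0.4686649441719055, 0.008806314319372177), 0.06719940900802612)
t 6.225 pos [ 0.458  -0.0976  0.2062] yaw 83.5 F [ 0.17 -0.91 -1.08] open 0.179 grip 25.0
[  1.5  -1.8 124.2] [ 0.06  0.03 -0.1 ]
```

View pics/wr4.png

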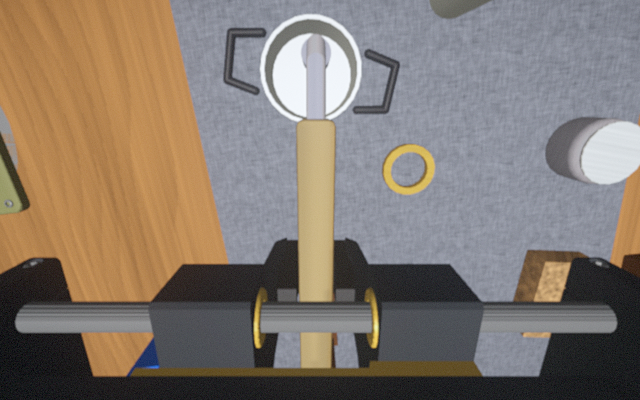

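Wrist view: the shank and head (316,45) are above the pot's opening (rim centre about (311,68), z 0.06). The jar and the loop handles are clear. Dipping slowly.

>>> move_arm(
  motion=[
    [3,-1,15,0,0,0,1],
    [3,-1,40,0,0,0,1],
    [3,-1,65,0,0,0,1],
    [3,-1,88,0,0,0,1],
    [3,-1,106,0,0,0,1],
  ],
)

```text
clock: 6.85
tool_pos: [0.4572, -0.0944, 0.0991]
eef_rot: [0.746, 0.666, -0.0, 0.0]
contact_force: [0.8, 0.2, -0.8]
opening: 0.176
finger_force: 25.0
```

>>> move_arm(
  motion=[
    [0,0,9,0,0,0,1],
    [0,0,16,0,0,0,1],
    [0,0,18,0,0,0,1],
    [0,0,18,0,0,0,1],
    [0,0,18,0,0,0,1],
  ],
)

```text
clock: 7.48
tool_pos: [0.4569, -0.0934, 0.0826]
eef_rot: [0.746, 0.666, 0.0, 0.0]
contact_force: [0.0, -0.3, -0.0]
opening: 0.179
finger_force: 25.0
```

```bash
python3 -c "
from h import *
s=snap('wrist','wr5');brush(s)
cv2.imwrite('pics/c5.png',cv2.resize(s['frame'][0:160,200:440,::-1],None,fx=3,fy=3))
plan([(.4575,-.0945,.082,83.6)])"
```

```text
n 4598 handle end x 0.0726 top z slope deg 0.2 top z at 0 -0.0264 yaw -0.01 y at end -0.0008
head 1934 [[ 0.0911 -0.0145 -0.0089]
 [ 0.109   0.002   0.0777]
 [ 0.1294  0.0146  0.0794]]
t 7.525 pos [ 0.4569 -0.0934  0.0826] yaw 83.6 F [ 0.56 -0.19 -0.7 ] open 0.177 grip 25.0
[-1.1  0.7  0.6] [ 0.04 -0.   -0.  ]
```

View pics/c5.png

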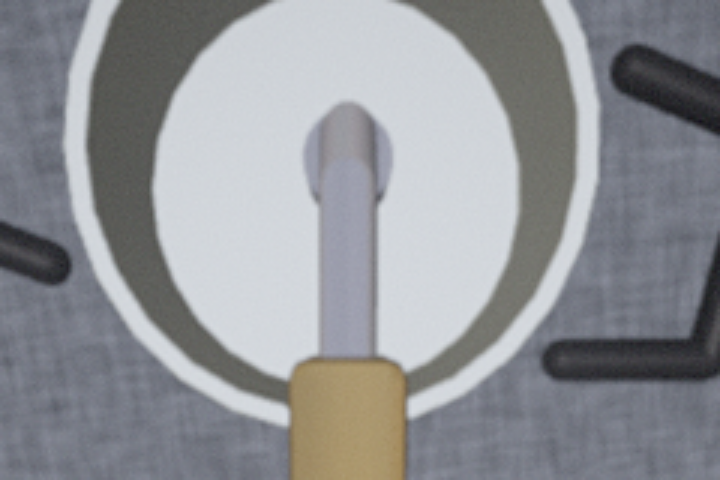

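The head is central in the pot, clear of the walls and floor, with the tip at about z = 20 mm, so the bristles are below the 60 mm rim. No contact force. Lifting straight up.

>>> move_arm(
  motion=[
    [0,0,0,0,0,0,1],
    [0,0,0,0,0,0,1],
    [0,0,-10,0,0,0,1],
    [0,0,-28,0,0,0,1],
    [0,0,-50,0,0,0,1],
  ],
)

```text
clock: 8.15
tool_pos: [0.4564, -0.0933, 0.1331]
eef_rot: [0.746, 0.666, -0.0, -0.0]
contact_force: [0.9, -0.7, -0.2]
opening: 0.175
finger_force: 25.0
```

>>> move_arm(
  motion=[
    [0,0,-28,0,0,0,1],
    [0,0,-58,0,0,0,1],
    [0,0,-85,0,0,0,1],
    [0,0,-98,0,0,0,1],
    [0,0,-102,0,0,0,1],
  ],
)

```text
clock: 8.78
tool_pos: [0.4567, -0.0933, 0.2348]
eef_rot: [0.745, 0.667, 0.0, 0.0]
contact_force: [0.6, 0.1, -1.5]
opening: 0.174
finger_force: 25.0
```

```bash
python3 -c "
from h import *
plan([(.5665,.2086,.235,83.6),(.5665,.2086,.174,83.6)])"
```

```text
t 8.775 pos [ 0.4567 -0.0933  0.2348] yaw 83.6 F [ 0.56  0.06 -1.49] open 0.174 grip 25.0
[ 3.123e+02  7.550e+01 -1.000e-01] [ 0.06 -0.   -0.  ]
[312.3  75.4  60.9] [ 0.06 -0.   -0.  ]
```

>>> move_arm(
  motion=[
    [16,4,0,0,0,0,1],
    [50,12,0,0,0,0,1],
    [90,22,0,0,0,0,1],
    [130,31,0,0,0,0,1],
    [170,41,0,0,0,0,1],
  ],
)

```text
clock: 9.4
tool_pos: [0.516, 0.0738, 0.2329]
eef_rot: [0.745, 0.667, -0.001, -0.001]
contact_force: [1.2, -0.9, -0.8]
opening: 0.179
finger_force: 25.0
```

>>> move_arm(
  motion=[
    [40,10,0,0,0,0,1],
    [80,20,0,0,0,0,1],
    [115,28,0,0,0,0,1],
    [135,33,0,0,0,0,1],
    [142,34,0,0,0,0,1],
  ],
)

```text
clock: 10.02
tool_pos: [0.565, 0.2112, 0.2326]
eef_rot: [0.744, 0.668, -0.001, -0.001]
contact_force: [-0.4, 0.7, 0.1]
opening: 0.179
finger_force: 25.0
```

>>> move_arm(
  motion=[
    [0,0,0,0,0,0,1],
    [0,0,0,0,0,0,1],
    [0,0,0,0,0,0,1],
  ],
)

```text
clock: 10.4
tool_pos: [0.5659, 0.2072, 0.2343]
eef_rot: [0.746, 0.666, -0.0, 0.0]
contact_force: [0.4, 0.7, -1.5]
opening: 0.173
finger_force: 25.0
```

```bash
python3 -c "
from h import *
s=snap('wrist','wr6');brush(s);W=cloud(s);h=cv2.cvtColor(s['frame'],cv2.COLOR_RGB2HSV)
m=(W[...,2]>.056)&(W[...,2]<.068)&(W[...,1]>.2)
p=W[m];print(len(p))
for y in np.arange(.22,.44,.01):
    q=p[abs(p[:,1]-y)<.005]
    if len(q):print(round(y,2),len(q),q.min(0).round(3),q.max(0).round(3))
plan([(.5665,.2086,.174,83.6)])"
```

```text
n 4641 handle end x 0.0724 top z slope deg 0.52 top z at 0 -0.0265 yaw -0.03 y at end -0.0009
head 344 [[ 0.0978 -0.008  -0.0097]
 [ 0.1035 -0.0009  0.016 ]
 [ 0.1077  0.0062  0.0252]]
8972
0.22 252 [0.841 0.215 0.056] [0.866 0.224 0.068]
0.23 96 [0.543 0.23  0.06 ] [0.618 0.235 0.063]
0.24 301 [0.542 0.235 0.059] [0.618 0.245 0.064]
0.25 308 [0.542 0.245 0.06 ] [0.618 0.255 0.064]
0.26 262 [0.541 0.255 0.056] [0.617 0.265 0.064]
0.27 414 [0.541 0.265 0.058] [0.617 0.275 0.064]
0.28 557 [0.541 0.275 0.059] [0.616 0.285 0.064]
0.29 577 [0.54  0.285 0.059] [0.616 0.295 0.064]
0.3 593 [0.54  0.295 0.06 ] [0.616 0.305 0.064]
0.31 535 [0.539 0.305 0.059] [0.616 0.315 0.064]
0.32 496 [0.539 0.315 0.056] [0.615 0.325 0.064]
0.33 555 [0.538 0.325 0.059] [0.614 0.335 0.064]
0.34 607 [0.538 0.335 0.059] [0.614 0.345 0.064]
0.35 876 [0.538 0.345 0.059] [0.614 0.355 0.064]
0.36 970 [0.537 0.355 0.059] [0.613 0.365 0.064]
0.37 784 [0.537 0.365 0.056] [0.613 0.375 0.064]
0.38 381 [0.537 0.375 0.056] [0.603 0.383 0.064]
t 10.45 pos [0.5659 0.2074 0.2343] yaw 83.52 F [-0.35 -0.73 -0.6 ] open 0.178 grip 25.0
[ 1.3  0.4 60.3] [-0.    0.01 -0.08]
```

View pics/wr6.png

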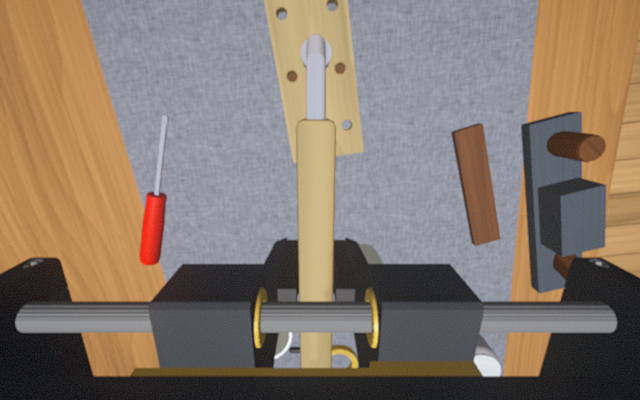

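Wrist view: the head (316,52) is over the peghead. Hole pairs are at about (292,76)/(340,68) for the middle pair, and (281,14)/(332,6) for the far pair. Check the middle from the holes.

```bash
python3 -c "
from h import *
s=load('wr6');K=s['intrinsics'];C=np.linalg.inv(s['world_to_cam'])
def pz(u,v,z):
  d=C[:3,:3]@np.linalg.inv(K)@[u,v,1];o=C[:3,3];return o+d*(z-o[2])/d[2]
for a in((292,76),(340,68),(316,72),(306.5,10),(347,125),(294.5,162),(363,151)):print(a,pz(*a,.062).round(4))"
```

```text
(292, 76) [0.5537 0.3151 0.062 ]
(340, 68) [0.6014 0.317  0.062 ]
(316, 72) [0.5776 0.316  0.062 ]
(306.5, 10) [0.5749 0.37   0.062 ]
(347, 125) [0.6038 0.2621 0.062 ]
(294.5, 162) [0.5447 0.23   0.062 ]
(363, 151) [0.6184 0.2334 0.062 ]
```

>>> move_arm(
  motion=[
    [2,0,10,0,0,0,1],
    [4,0.5,26,0,0,0,1],
    [5.5,0.5,42,0,0,0,1],
    [5.5,0.5,54,0,0,0,1],
    [5.5,0.5,60,0,0,0,1],
  ],
)

```text
clock: 11.08
tool_pos: [0.5666, 0.2135, 0.1729]
eef_rot: [0.746, 0.666, -0.001, -0.0]
contact_force: [-0.4, -0.5, -0.0]
opening: 0.178
finger_force: 25.0
```

>>> move_arm(
  motion=[
    [0,0,0,0,0,0,1],
    [0,0,0,0,0,0,1],
    [0,0,0,0,0,0,1],
    [0,0,0,0,0,0,1],
    [0,0,0,0,0,0,1],
  ],
)

```text
clock: 11.7
tool_pos: [0.5672, 0.2138, 0.1744]
eef_rot: [0.746, 0.666, 0.0, 0.0]
contact_force: [-0.4, 0.3, -0.7]
opening: 0.177
finger_force: 25.0
```

```bash
python3 -c "
from h import *
s=snap('scene','scene7');W=cloud(s)
cv2.imwrite('pics/c7.png',cv2.resize(s['frame'][60:260,250:470,::-1],None,fx=3,fy=3,interpolation=cv2.INTER_CUBIC))
q=W[(np.hypot(W[...,0]-.578,W[...,1]-.315)<.02)&(W[...,2]>.075)&(W[...,2]<.16)]
print(len(q),q.min(0),q.max(0),q.mean(0))
p=W[(W[...,2]>.056)&(W[...,2]<.066)&(abs(W[...,0]-.467)<.056)&(abs(W[...,1]-.007)<.06)];print('pot',len(p),p.min(0),p.max(0))
brush(snap('wrist','wr7'));plan([(.5665,.2126,.174,83.6)])"
```

```text
24 [0.57102324 0.30181195 0.11557223] [0.58620771 0.31488636 0.15344965] [0.57777128 0.30902554 0.13286161]
pot 136 [ 0.41489818 -0.04034614  0.05605198] [0.51954899 0.05347213 0.06573903]
n 4650 handle end x 0.0726 top z slope deg 0.44 top z at 0 -0.0265 yaw -0.03 y at end -0.0009
head 335 [[ 0.0979 -0.008  -0.0096]
 [ 0.1037 -0.0006  0.016 ]
 [ 0.1081  0.0062  0.0249]]
t 11.8 pos [0.5671 0.2138 0.1743] yaw 83.59 F [ 0.6  -0.49 -0.48] open 0.174 grip 25.0
[-1.2 -0.5  0.3] [ 0.01 -0.01 -0.01]
```

View pics/c7.png

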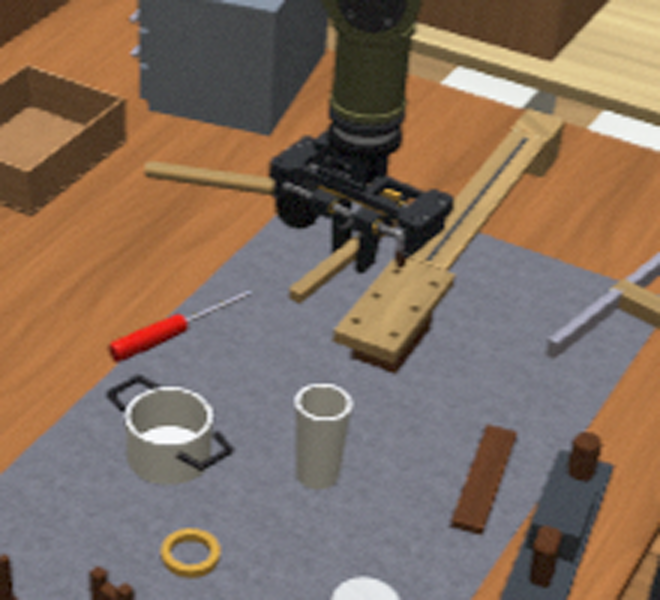

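The brush hangs over the peghead, level. The tip is at about z = 0.112, 5 cm above the face, and the pot and jar have not moved. Handing in.

```bash
python3 -c "
from h import *
print(finish_job())"
```

```text
the job is handed in; nothing more can be done
None
```

I handed the job in at about 12 s on the robot's clock: the brush was dipped in the pot and is held level and steady, with its tip about 5 cm above the middle of the peghead. The pot and jar were not moved, and I saw no sign of contact with the neck or anything else.

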